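Lay a guide roller in its bearing stand and snap the keeper cap home

TASK

Refit the guide roller: lower the loose roller gently into its stand so that the bare shaft ends lie level in the saddles of both posts, centred between them, and let go of it. Then take the smaller of the two black keeper caps, set it arch down over the shaft on the slotted post (the one with rounded beads on its sides) and push it straight down; it snaps over the beads with a click, but keep pressing past the click until it sits fully home on the post, and finish like that: the program ends while you still hold the cap and push it firmly down, without letting go. Leave the larger spare cap, the oil can, the ratchet and the jar where they are.

Things in the scene. Friction and masses are not known exactly. Their poses are not given: they have to be found in the camera images.
- stand: Fixed roller stand: grey base plate 90 (x) x 220 (y) x 6 mm, two aluminium posts 12 mm thick along y, at y = +80 mm (keeper post) and y = -80 mm (open post). Origin: centre of the base's underside; y along the shaft line, z up. A 12 mm shaft rests in both vees with its axis 48 mm above the underside.
- open_post_top (a point): Middle of the open post's mouth, 54 mm above the base's underside: a plain 90 degree vee, 29 mm wide at the mouth (axes as the stand's).
- keeper_post_top (a point): Centre of the keeper post's top, 57 mm above the base's underside (axes as the stand's). The post is 26 mm wide in x; its slot, 14 mm wide with a mouth flared to 19 mm, leaves two horns and ends in a vee. Outside each horn a ramp leads from the top (23 mm wide there) to a rounded bead 9 mm below it (33 mm wide). The cap's underside sits on the horn tops when home.
- shaft_place (a point): Point midway between the posts, 48 mm above the base's underside, where the middle of the roller lies when its shaft rests in both vees (axes as the stand's).
- roller: Loose roller, about 0.3 kg (varies): black rubber sleeve 34 mm thick, 72 mm long; at its ends hubs 19 mm thick, 10 mm long; through it a fixed steel shaft 12 mm thick, 190 mm long. Origin on the axis at mid length; its y axis lies along the shaft (either way round fits; x and z may point anywhere as it rolls). Starts lying on its sleeve on the table, axis 17 mm up, left of the stand.
- cap: Small keeper cap, black plastic. Solid crown 45 (x) x 25 (y) x 18 mm, under it two sprung legs at the x ends, 18 mm long. Origin: centre of the crown's underside, z up; the arch for the shaft runs along y (either way round fits). Starts on its legs, origin 18 mm up, right of the stand. Grip the crown across x, fingertips no lower than its underside, so the legs can spread.
- cap_barbs (a point): Point on the small cap midway between the barbs of its legs, 15.5 mm below the crown's underside. Between the legs are cheeks, 9 mm deep, that pass the post with 2.5 mm to spare each way along y. Barbs meet the ramps some 10 mm above home and pass the beads 6.5 mm above home; that takes roughly 10 N, then the force drops, and it rises again hard when the crown meets the horn tops.
- spare_cap: Larger spare cap of the same form for a thicker shaft: crown 60 (x) x 32 (y) x 22 mm; origin at the centre of its crown's underside, 26 mm above the table. It stands right of the stand too (either cap may be the one nearer to it) and stays where it is.
- oil_can: Green oil can about 66 x 85 x 142 mm, origin at the centre of its underside; a bystander beyond the stand.
- ratchet: Steel ratchet handle 33 x 191 x 28 mm lying on the table beyond the stand, origin at the centre of its underside; a bystander.
- jar_clear: Clear parts jar, 44 mm in diameter, 82 mm high, origin at the centre of its underside; a bystander beyond the stand.
Not all that is in view belongs to the job. What is shaped like the cap but green is not meant.

How it is judged:
On the way, in this order (a step that is already met when the one before it is completed fails the run):
1. the roller lies level in both saddles, let go (x of roller in the frame of shaft_place between -0.003 and 0.003 m and y of roller in the frame of shaft_place between -0.012 and 0.012 m and z of roller in the frame of shaft_place between -0.002 and 0.002 m and angle between the y axis of roller and the y axis of stand, either way round below 0.03 rad and contact force between the fingers and roller below 0.2 N), for 0.3 s.
2. the small cap has snapped over the beads of the keeper post (x of cap in the frame of keeper_post_top between -0.004 and 0.004 m and y of cap in the frame of keeper_post_top between -0.005 and 0.005 m and angle between the z axis of cap and the z axis of stand, either way round below 0.06 rad and angle between the y axis of cap and the y axis of stand, either way round below 0.15 rad and z of cap in the frame of keeper_post_top below 0.0045 m), for 0.1 s.
At the end, for the whole second after the job is handed in: Roller in its place within 3 mm across, 12 mm along, 2 mm in height and 0.03 rad; small cap home on the keeper post (under 1.5 mm up, 4 mm across, 5 mm along, 0.06 rad upright, 0.15 rad in line); fingers on the cap, pressing it onto the stand with over 5 N through the last second (x of roller in the frame of shaft_place between -0.003 and 0.003 m and y of roller in the frame of shaft_place between -0.012 and 0.012 m and z of roller in the frame of shaft_place between -0.002 and 0.002 m and angle between the y axis of roller and the y axis of stand, either way round below 0.03 rad and x of cap in the frame of keeper_post_top between -0.004 and 0.004 m and y of cap in the frame of keeper_post_top between -0.005 and 0.005 m and angle between the z axis of cap and the z axis of stand, either way round below 0.06 rad and angle between the y axis of cap and the y axis of stand, either way round below 0.15 rad and z of cap in the frame of keeper_post_top between -0.002 and 0.0015 m and contact force between cap and stand above 5 N and contact force between the fingers and cap above 3 N); the arm keeps its last pose, push and grip.
It fails at once if the roller is dropped or slammed into the stand (over 0.6 m/s close above its place) (x of roller in the frame of shaft_place between -0.03 and 0.03 m and y of roller in the frame of shaft_place between -0.04 and 0.04 m and z of roller in the frame of shaft_place below 0.06 m and linear speed of roller above 0.6 m/s).
It fails at once if the larger spare cap is moved by more than 25 mm (distance of spare_cap from where it was at the start of the episode above 0.025 m).
It fails at once if the oil can is moved by more than 30 mm (distance of oil_can from where it was at the start of the episode above 0.03 m).
It fails at once if the ratchet is moved by more than 30 mm (distance of ratchet from where it was at the start of the episode above 0.03 m).
It fails at once if the jar is moved by more than 30 mm (distance of jar_clear from where it was at the start of the episode above 0.03 m).
It also fails if it takes over 45 s, if anything falls off the work surface, if the arm or the gripper's body presses on something with over 40 N, if the wrist force passes 120 N, or if a joint passes its speed limit or range.

ROBOT

A 6-joint arm with a two-finger parallel gripper is mounted at the origin on a cart in front of the work surface, level with it; the furniture and walls round the work are solid. World frame = base frame: x ahead of the robot, y to its left, z up, the work surface at z = 0. Lengths are in m, angles in rad, forces in N, time in s.
With the tool pointing down it reaches from about 0.325 to 0.85 m from the base axis. Payload 4.4 kg.
Tool frame: the origin (TCP) lies at the very end of the fingers, on their centre line; the grasp point (between the pads) lies 19 mm behind it; z points along the fingers, y is the line along which they close (so a half turn about z gives the same grasp; the last joint's range is limited). The gripper opens to 94 mm and grips with 3 to 60 N. Pads are 16 mm wide; open, the fingers measure 119 mm over their backs; the gripper's body (75 mm by 177 mm) begins 78 mm behind the grasp point.
Start: joints at [1.038, 0.207, 1.542, -0, 1.393, -0.15], TCP at [0.214, 0.534, 0.205] pointing down, gripper open.
Joint ranges: [-2.73, 2.73], [-0.86, 2.22], [0.23, 2.46], [-1.11, 4.25], [0.08, 2.63], [-2.82, 2.82]. Speed limits (rad/s): [2.79, 2.79, 3.14, 3.14, 3.14, 3.14].

INTERFACE

Orientations are given as [roll, pitch, yaw] about the fixed x, y, z axes, in that order (R = Rz(yaw) Ry(pitch) Rx(roll)).
In Python, from bench import manip, vision, hand_in gives the robot as it stands.
- The arm moves only by the tool arm_command, never from a script. Its argument "motion" is a list of rows, each a list of 7 numbers: the turn, a rotation vector about the tool's x, y, z scaled (see below), then the shift along the tool's x, y, z scaled (see below), then the opening, from 0 (shut) to 1 (fully open). A call has 1 to 8 rows; each row is the pose to reach, as a shift and turn from the pose commanded when the call began, along the tool's axes at that moment; what a row does not reach only later rows make up. The controller multiplies each number of a shift by 250 mm and each number of a turn by 30 degrees. A row lasts 1/8 s, in which the tool goes at most 62.5 mm and 10.7 degrees, less where a joint would pass 70% of its speed; a pose out of reach is approached as far as the arm can. A call with a number of a shift or a turn outside -1 to 1 is refused whole. A call with a gripper value outside its range is refused whole. The fingers move at their own pace and stop on an object; the grip force is fixed at half the most. Time passes only in rows, so rows that repeat a pose let the fingers close. It gives the time, the measured TCP pose, the force, the opening and the grip force at its end, in the units of the state.
- manip.observe(): the state, without advancing time (a new reading comes with each control period).
- vision.read_camera(name): name is "scene" or "top"; returns (picture, depth): 480x640x3 uint8, red, green, blue; 480x640 float32, m along the optical axis (not along the pixel's ray), 0 where there is no reading.
- vision.camera_model(name): a dict with "fx", "fy", "cx", "cy" (pixels), "k1" (the pictures are not rectified: a ray, as slopes to the right and down, at radius r is drawn at 1 + k1 r^2 times it, then the intrinsics apply), "extrinsics" (4x4, takes a point from camera to world coordinates). Camera axes: x right, y down, z forward; pixel columns grow to the right and rows downward; lengths in m; the calibration is good to about 2 mm. A picture is of the moment at which its call begins. camera_model takes no time and is no camera call.
- hand_in(): hands the job in; it is judged then, once.
The state is a dict: "clock": time; "joint_pos": joint angles; "joint_velocities": joint speeds; "tau": joint torques, N m; "tcp_pos": TCP position; "orientation": TCP orientation; "ft_force": force on the tool from outside, world axes, zero at the start; "wrist_torque": the same for the moment, N m; "width": finger opening in m; "gripper_force": force on a finger pad.
Only numpy, scipy, OpenCV 4.12 (cv2) and the standard library are available. Lean on these libraries where they do the work, as an engineer would, in place of code of your own. Each camera call takes 0.05 s, during which the arm holds its last target. There are 200 camera calls.

## Working session

There is one attempt and no reset: what is moved stays moved. The work goes in short steps, Python scripts to look and compute and a tool call to move; the robot and the scene stay as the last step left them, time stands still between calls to the robot, and variables do not carry over. Pictures are saved under pics/ and viewed, at most 10 in all, crops included, and the job is handed in when it is done.

Besides the shell and the picture viewer there is one more tool, called after ">>>" by a JSON object that holds its "name" and its "arguments". arm_command: Moves the arm, as the interface text tells. Its arguments: {"type":"object","properties":{"motion":{"type":"array"}},"required":["motion"]}

```bash
mkdir -p pics
cat > h.py <<'E'
import numpy as np, cv2
from bench import manip, vision, hand_in
from scipy.spatial.transform import Rotation as R
def cloud(name):
    im,d=vision.read_camera(name); m=vision.camera_model(name)
    v,u=np.mgrid[0:480,0:640]
    K=np.array([[m['fx'],0,m['cx']],[0,m['fy'],m['cy']],[0,0,1.]])
    # r -> drawn r*(1+k1 r^2): OpenCV k1 model
    s=cv2.undistortPoints(np.stack([u,v],-1).reshape(-1,1,2).astype(float),K,np.array([m['k1'],0,0,0,0.])).reshape(480,640,2)
    E=np.array(m['extrinsics'])
    P=np.concatenate([s*d[...,None],d[...,None]],-1)@E[:3,:3].T+E[:3,3]
    P[d==0]=np.nan
    return im,d,P,m
E
python3 - <<'E'
from h import *
print(manip.observe())
for n in ('scene','top'):
    im,d,P,m=cloud(n); cv2.imwrite(f'pics/{n}0.png',im[...,::-1]); np.savez(f'{n}0.npz',im=im,P=P); print(n,m)
E
```

```text
{'clock': 0.0, 'joint_pos': array([ 1.03850223e+00,  2.07413604e-01,  1.54290872e+00, -6.18313930e-06,
        1.39347728e+00, -1.50509177e-01]), 'joint_velocities': array([ 7.61776502e-04, -1.56341770e-03,  4.28314349e-04,  8.71966349e-06,
       -2.13292293e-04,  1.06511691e-03]), 'tau': array([ 5.55582064e-04, -3.70876586e+01, -2.81419641e+01,  6.98945951e-02,
        3.62729898e-02, -1.70300682e-04]), 'tcp_pos': array([0.21384799, 0.53291217, 0.20431588]), 'orientation': array([-3.13940975e+00, -3.24897487e-04,  2.75980847e+00]), 'ft_force': array([-0.0595982 ,  0.38494185,  0.55479044]), 'wrist_torque': array([-0.05701942,  0.00369459,  0.03972088]), 'gripper_force': 0.0, 'width': 0.09395303595351084}
scene {'fx': 438.2381540758216, 'fy': 438.2381540758216, 'cx': 326.52439212685255, 'cy': 242.90784420714712, 'k1': -0.027265719440293774, 'extrinsics': array([[ 0.6104259 , -0.47668341,  0.63257659, -0.10931641],
       [-0.7917216 , -0.39100069,  0.46935633, -0.51816208],
       [ 0.02360351, -0.78733181, -0.6160775 ,  0.75118897],
       [ 0.        ,  0.        ,  0.        ,  1.        ]])}
top {'fx': 576.0184096574203, 'fy': 576.0184096574203, 'cx': 309.1957177185589, 'cy': 235.40270506050248, 'k1': -0.10684291104611894, 'extrinsics': array([[ 0.07411044, -0.97402442,  0.21397213,  0.32706738],
       [-0.99724666, -0.07294248,  0.01335985, -0.02416095],
       [ 0.00259484, -0.2143731 , -0.9767484 ,  1.21477583],
       [ 0.        ,  0.        ,  0.        ,  1.        ]])}
```

View pics/scene0.png

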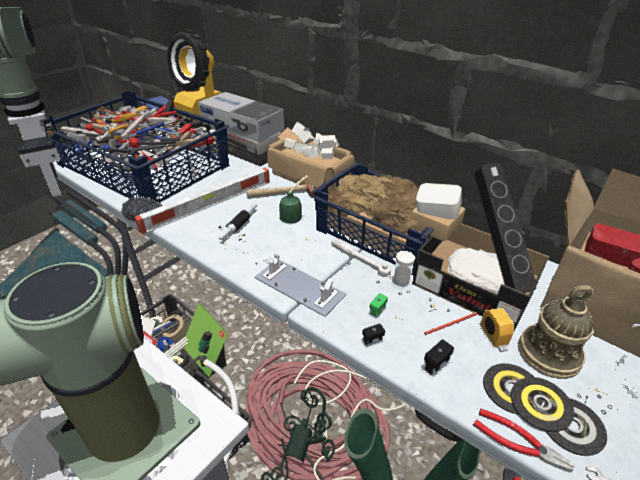

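View pics/top0.png

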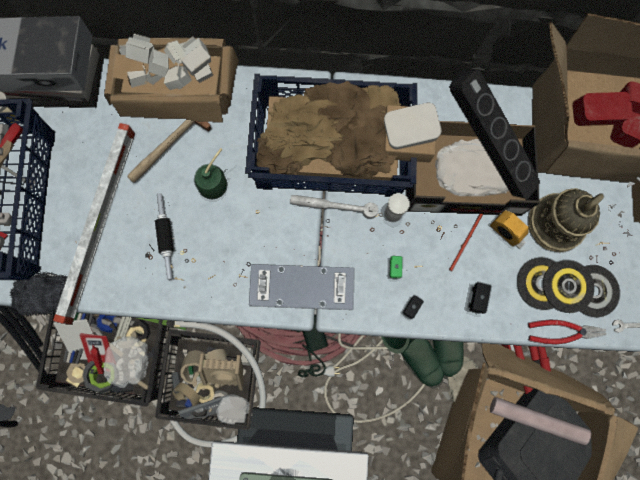

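The top view shows the roller at (165,237), the stand at (302,286), and black caps at (413,306) and (480,297). There is also a green lookalike at (396,267). In the scene view the black caps are at (373,334) and (438,353), and the green one is at (378,303). Next I'll measure their sizes and take one close crop.

Run:
```python
from h import *
T=np.load('top0.npz');S=np.load('scene0.npz')
im=T['im'];P=T['P'];si=S['im'];SP=S['P']
def box(name,P,im,u0,u1,v0,v1,zmin,zmax=.3,mask=None):
    p=P[v0:v1,u0:u1].reshape(-1,3); ok=(p[:,2]>zmin)&(p[:,2]<zmax)
    if mask is not None: ok&=mask(im[v0:v1,u0:u1].reshape(-1,3).astype(int))
    p=p[ok]; (c,s,a)=cv2.minAreaRect((p[:,:2]*1000).astype(np.float32))
    print(name,len(p),'c',np.round(c,1),'size',np.round(s,1),'ang',round(a,1),'z95',np.round(np.percentile(p[:,2],[5,50,95])*1000,1))
dark=lambda c:c.max(1)<70
for n,PP,I,bs in (('top',P,im,[('capA',395,430,288,325),('capB',465,497,277,318),('roller',148,182,185,285)]),('scene',SP,si,[('capA',355,392,318,350),('capB',418,460,336,376),('roller',215,260,200,245)])):
    for b in bs: box(n+b[0],PP,I,*b[1:],.006)
    for b in bs[:2]: box(n+b[0]+'crown',PP,I,*b[1:],.03 )
# roller pieces
box('rollertop',P,im,148,182,185,285,.028)
# table level
print('table z',np.nanmedian(P[330:345,100:110,2]),np.nanmedian(P[290:300,200:240,2]),np.nanmedian(SP[300:310,340:360,2]))
for n,PP,I,b in (('top',P,im,(245,360,260,312)),('scene',SP,si,(250,350,250,315))):
    box(n+'stand',PP,I,*b,.003,.2); box(n+'plate',PP,I,*b,.003,.012)
    p=PP[b[2]:b[3],b[0]:b[1]].reshape(-1,3);p=p[p[:,2]>.03]
    for s in (1,-1):
        my=np.median(p[:,1]) if 0 else (p[:,1].max()+p[:,1].min())/2
        q=p[(p[:,1]-my)*s>0]; print(n,'post',s,len(q),np.round(q.mean(0)*1000,1),np.round(q.min(0)*1000,1),np.round(q.max(0)*1000,1))
a=cv2.resize(im[255:320,240:365],None,fx=6,fy=6,interpolation=2)[:, :,::-1]
c=cv2.resize(si[295:375,340:465],None,fx=3,fy=3,interpolation=2)[:,:,::-1]
e=cv2.resize(si[250:315,250:350],None,fx=3.7,fy=3.7,interpolation=2)[:,:,::-1]
w=np.zeros((600,750,3),np.uint8); w[:345,:750]=cv2.resize(a,(750,345+45))[:345]
w[345:345+240,:375]=c; e=e[:240,:370]; w[345:345+e.shape[0],378:378+e.shape[1]]=e
cv2.imwrite('pics/crop1.png',w)
```

```text
topcapA 295 c [ 453.  -231.8] size [62.7 63.6] ang 18.1 z95 [ 8.4 36.2 40. ]
topcapB 565 c [ 483. -382.] size [65.  81.2] ang 89.0 z95 [21.5 48.2 52.3]
toproller 936 c [575.  305.6] size [209.6  69.3] ang 7.1 z95 [ 8.6 27.3 36.2]
topcapAcrown 261 c [ 451.6 -231.1] size [25.5 45.5] ang 58.7 z95 [32.1 36.6 40.1]
topcapBcrown 525 c [ 481.  -370.3] size [34.5 61.7] ang 80.5 z95 [37.1 48.4 52.5]
scenecapA 325 c [ 451.9 -233.2] size [25.9 46.4] ang 60.7 z95 [14.  35.6 39.1]
scenecapB 615 c [ 479.6 -371.8] size [33.  63.4] ang 79.1 z95 [15.5 47.5 50.5]
sceneroller 405 c [580.5 324.7] size [225.3 125.1] ang 49.7 z95 [ 9.5 25.  35.8]
scenecapAcrown 232 c [ 451.9 -233.2] size [25.9 46.4] ang 60.7 z95 [31.1 36.7 39.2]
scenecapBcrown 523 c [ 479.6 -371.8] size [33.  63.4] ang 79.1 z95 [33.6 48.  50.6]
rollertop 444 c [558.1 298.9] size [147.1  31.2] ang 14.4 z95 [28.5 32.8 37.3]
table z -0.6109813179374535 0.0004709692967903578 0.0013892285648005043
topstand 4478 c [ 4.835e+02 -4.000e-01] size [109.1 242.6] ang 4.2 z95 [ 3.6  7.2 25. ]
topplate 3856 c [ 4.835e+02 -4.000e-01] size [109.1 242.6] ang 4.2 z95 [ 3.5  6.8 10.8]
top post 1 104 [477.1  79.7  49.9] [461.4  73.8  31. ] [494.5  86.2  62.4]
top post -1 116 [484.5 -79.4  49.9] [464.5 -85.4  38. ] [503.9 -73.1  60. ]
scenestand 2911 c [495.2  14.6] size [238.1 265.9] ang 39.2 z95 [ 3.3  7.6 44.1]
sceneplate 2327 c [495.2  14.6] size [238.1 265.9] ang 39.2 z95 [ 3.2  7.  10.1]
scene post 1 115 [476.3  77.9  46.2] [460.6  72.4  30. ] [495.3  87.4  59.7]
scene post -1 130 [483.9 -81.3  45.2] [462.8 -87.8  30.3] [504.3 -72.9  58.1]
```

View pics/crop1.png

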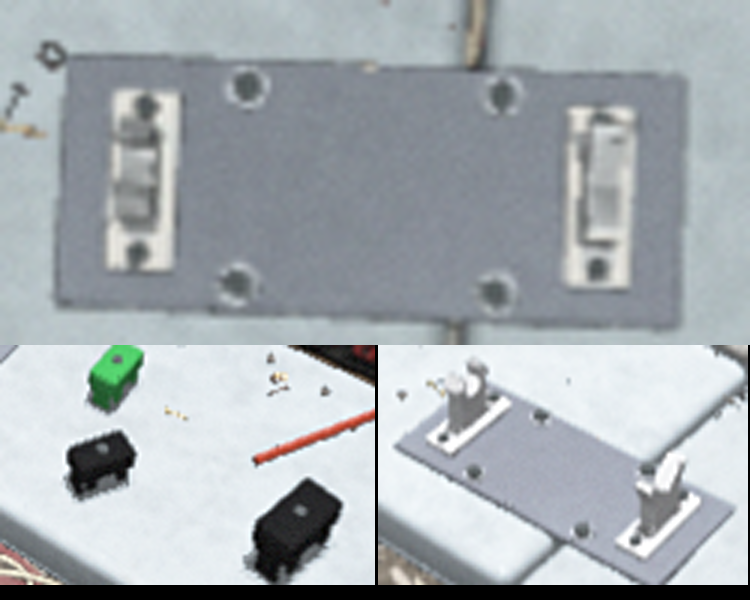

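The left post (crop (140,180), y>0) has the two beaded horns, so it is the keeper post. The right post (600,195) is the open vee. Three things could be taken for the small cap:
- **Black cap A, top (413,306):** its crown measures 45×25 mm and is 36 mm high, so this is the one I want.
- **Black cap B, top (480,297):** 62×33 mm, so this is the spare.
- **Green cap, top (396,267):** not meant.

Next I'll refine the stand and roller poses.

```bash
cat >> h.py <<'E'
def onplane(name,uv,z):
    m=vision.camera_model(name);K=np.array([[m['fx'],0,m['cx']],[0,m['fy'],m['cy']],[0,0,1.]])
    s=cv2.undistortPoints(np.asarray(uv,float).reshape(-1,1,2),K,np.array([m['k1'],0,0,0,0.])).reshape(-1,2)
    E=np.array(m['extrinsics']); r=np.c_[s,np.ones(len(s))]@E[:3,:3].T
    return E[:3,3]+r*((z-E[2,3])/r[:,2])[:,None]
E
python3 - <<'E'
from h import *
for n,b,seed in (('top',(235,370,255,318),(290,300)),('scene',(240,360,245,325),(300,285))):
    D=np.load(n+'0.npz'); im=D['im'];P=D['P']
    lab=cv2.cvtColor(im,cv2.COLOR_RGB2LAB).astype(int); c=np.median(lab[seed[0]-3:seed[0]+3,seed[1]-3:seed[1]+3].reshape(-1,3),0) if 0 else np.median(lab[seed[1]-3:seed[1]+4,seed[0]-3:seed[0]+4].reshape(-1,3),0)
    m=(np.abs(lab-c).max(2)<25).astype(np.uint8); k=np.zeros_like(m);k[b[2]:b[3],b[0]:b[1]]=1; m&=k
    m=cv2.morphologyEx(m,cv2.MORPH_OPEN,np.ones((3,3)))
    cs,_=cv2.findContours(m,cv2.RETR_EXTERNAL,cv2.CHAIN_APPROX_NONE); ct=max(cs,key=cv2.contourArea)
    h=cv2.convexHull(ct); w=onplane(n,h,.006)[:,:2]*1000
    print(n,'plate',cv2.minAreaRect(w.astype(np.float32)))
    # roller: sleeve
    bb=(145,185,185,290) if n=='top' else (210,265,200,248)
    p=P[bb[2]:bb[3],bb[0]:bb[1]].reshape(-1,3)*1000; col=im[bb[2]:bb[3],bb[0]:bb[1]].reshape(-1,3).astype(int)
    dk=(col.max(1)<75)&(p[:,2]>12)&(p[:,2]<45); q=p[dk]; print(n,'sleeve rect',cv2.minAreaRect(q[:,:2].astype(np.float32)),np.percentile(q[:,2],[50,90,97]))
    al=(p[:,2]>14)&(p[:,2]<45); q=p[al]
    l=cv2.fitLine(q[:,:2].astype(np.float32),cv2.DIST_HUBER,0,.01,.01).ravel(); 
    t=(q[:,:2]-l[2:])@l[:2]; print('line',l,'ang',np.degrees(np.arctan2(l[1],l[0])),'mid',l[2:]+l[:2]*(t.max()+t.min())/2,'len',np.ptp(t))
E
```

```text
top plate ((480.69476318359375, 0.4781341552734375), (91.71514892578125, 220.97164916992188), 2.1344473361968994)
top sleeve rect ((564.1759643554688, 299.83331298828125), (74.14376831054688, 32.402427673339844), 14.540475845336914) [32.07377885 35.93118417 37.37283699]
line [9.6958214e-01 2.4476612e-01 5.6277527e+02 2.9881577e+02] ang 14.168012 mid [565.85097971 299.59221313] len 191.57636322611268
scene plate ((480.8899841308594, 0.26012420654296875), (87.95204162597656, 216.9456024169922), 2.1108930110931396)
scene sleeve rect ((566.14111328125, 294.20379638671875), (74.3113021850586, 31.993175506591797), 1.9789032936096191) [29.86147361 35.64799282 36.82663834]
line [9.7093713e-01 2.3933457e-01 5.5428955e+02 2.9366586e+02] ang 13.847269 mid [565.726791   296.48512585] len 193.82907162879405
```

```bash
cat >> h.py <<'E'
def plan(x,y,z,yaw):
    "units from the measured pose; x,y,z in mm, yaw in deg; tool straight down"
    s=manip.observe(); R0=R.from_euler('xyz',s['orientation']); R1=R.from_euler('xyz',[np.pi,0,np.radians(yaw)])
    d=R0.inv().apply(np.array([x,y,z])/1000-s['tcp_pos'])/.25; r=(R0.inv()*R1).as_rotvec()/np.radians(30)
    print('t',round(s['clock'],2),'turn',np.round(r,3),'shift',np.round(d,4),'rows>=',max(np.linalg.norm(d)*4,np.linalg.norm(r)*30/10.7))
E
python3 -c "
from h import *
plan(565,299,150,194)"
```

```text
t 0.1 turn [-0.004 -0.002 -1.196] shift [-1.6523 -0.3448  0.2178] rows>= 6.8073611537623435
```

>>> {"name": "arm_command", "arguments": {"motion": [[0,0,-0.2,-0.2,-0.04,0.02,1],[0,0,-0.45,-0.45,-0.09,0.05,1],[0,0,-0.7,-0.7,-0.14,0.08,1],[0,0,-0.95,-0.95,-0.2,0.1,1],[0,0,-1,-1,-0.2,0.1,1]]}}

```text
clock: 0.72
tcp_pos: [0.4299, 0.3911, 0.1792]
orientation: [-3.14, -0.001, -3.003]
ft_force: [-0.8, -0.6, 0.2]
width: 0.0939
gripper_force: 0.0
```

```bash
python3 -c "
from h import *
plan(565,299,150,194)"
```

```text
t 0.72 turn [-0.003 -0.003 -0.202] shift [-0.4845 -0.4395  0.117 ] rows>= 2.657947346251918
```

>>> {"name": "arm_command", "arguments": {"motion": [[0,0,-0.1,-0.2,-0.19,0.05,1],[0,0,-0.2,-0.4,-0.37,0.1,1],[0,0,-0.2,-0.485,-0.44,0.12,1],[0,0,-0.2,-0.485,-0.44,0.12,1],[0,0,-0.2,-0.485,-0.44,0.12,1]]}}

```text
clock: 1.35
tcp_pos: [0.5624, 0.3024, 0.1499]
orientation: [3.141, -0.002, -2.895]
ft_force: [0.5, -0.3, 0.3]
width: 0.0939
gripper_force: 0.0
```

```bash
python3 -c "
from h import *
print(manip.observe()['tcp_pos'])
plan(565,299,5,194)
im=cloud('top')[0]; cv2.imwrite('pics/top1.png',cv2.resize(im[140:320,90:330],None,fx=3,fy=3)[...,::-1])"
```

```text
[0.56236827 0.30243007 0.14986778]
t 1.35 turn [ 0.001 -0.003  0.004] shift [-0.0078 -0.0161  0.5795] rows>= 2.3189163838728377
```

View pics/top1.png

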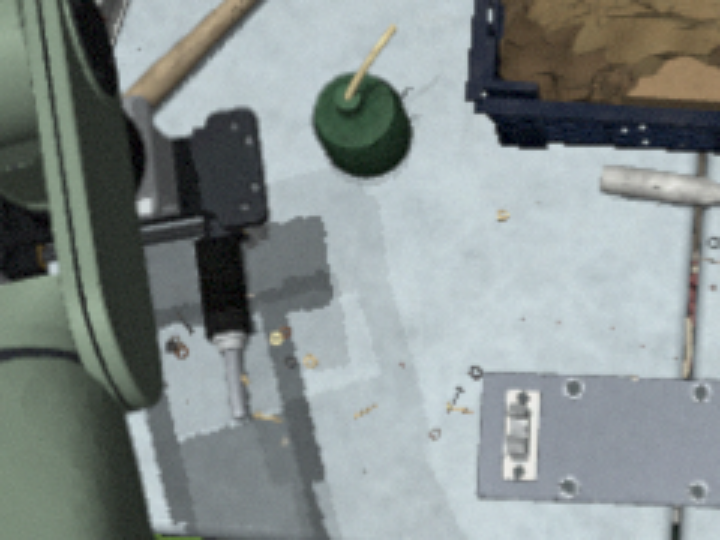

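The crop shows the gripper over the roller's far half, with the sleeve at (222,285) and nothing in the way. Now descend and grip.

>>> {"name": "arm_command", "arguments": {"motion": [[0,0,0,-0.01,-0.016,0.2,1],[0,0,0,-0.01,-0.016,0.4,1],[0,0,0,-0.01,-0.016,0.54,1],[0,0,0,-0.01,-0.016,0.575,1],[0,0,0,-0.01,-0.016,0.575,0],[0,0,0,-0.01,-0.016,0.575,0],[0,0,0,-0.01,-0.016,0.575,0],[0,0,0,-0.01,-0.016,0.575,0]]}}

```text
clock: 2.4
tcp_pos: [0.5674, 0.2993, 0.0079]
orientation: [3.141, 0.002, -2.895]
ft_force: [0.4, 0.2, 0.2]
width: 0.0572
gripper_force: 0.0
```

>>> {"name": "arm_command", "arguments": {"motion": [[0,0,0,0,0,-0.01,0],[0,0,0,0,0,-0.1,0],[0,0,0,0,0,-0.25,0],[0,0,0,0,0,-0.45,0],[0,0,0,0,0,-0.45,0]]}}

```text
clock: 3.02
tcp_pos: [0.5706, 0.3005, 0.1254]
orientation: [3.14, 0.011, -2.895]
ft_force: [0.1, -0.2, 0.1]
width: 0.0073
gripper_force: 0.0
```

```bash
python3 -c "
from h import *
plan(481,0,135,92.4)"
```

```text
t 3.02 turn [0.021 0.014 3.391] shift [ 0.6405 -1.0781 -0.047 ] rows>= 9.506765796831719
```

The fingers hadn't closed yet when I lifted, so the roller was not gripped. I'll reopen and look again.

>>> {"name": "arm_command", "arguments": {"motion": [[0,0,0,0,0,0,1],[0,0,0,0,0,0,1],[0,0,0,0,0,0,1],[0,0,0,0,0,0,1],[0,0,0,0,0,0,1],[0,0,0,0,0,0,1],[0,0,0,0,0,0,1],[0,0,0,0,0,0,1]]}}

```text
clock: 4.03
tcp_pos: [0.5667, 0.2991, 0.1193]
orientation: [3.142, 0.0, -2.895]
ft_force: [0.7, -0.7, -0.3]
width: 0.0837
gripper_force: 0.0
```

Run:
```python
from h import *
out=[]
for n,b in (('top',(140,200,180,300)),('scene',(200,275,190,255))):
    im,d,P,m=cloud(n); np.savez(n+'2.npz',im=im,P=P)
    c=im[b[2]:b[3],b[0]:b[1]]; out.append(cv2.resize(c,(375,int(375*c.shape[0]/c.shape[1])))[:600])
w=np.zeros((600,750,3),np.uint8)
for i,o in enumerate(out): w[:o.shape[0],375*i:375*i+375]=o
cv2.imwrite('pics/r2.png',w[...,::-1])
for n,bb in (('top',(145,185,185,290)),('scene',(210,265,200,248))):
    D=np.load(n+'2.npz');im=D['im'];P=D['P']
    p=P[bb[2]:bb[3],bb[0]:bb[1]].reshape(-1,3)*1000; al=(p[:,2]>14)&(p[:,2]<45); q=p[al]
    l=cv2.fitLine(q[:,:2].astype(np.float32),cv2.DIST_HUBER,0,.01,.01).ravel()
    t=(q[:,:2]-l[2:])@l[:2]; print(n,len(q),'ang',np.degrees(np.arctan2(l[1],l[0])),'mid',l[2:]+l[:2]*(t.max()+t.min())/2,'len',np.ptp(t),l[2:])
s=manip.observe();print(s['width'],s['tcp_pos'],s['orientation'])
```

```text
top 674 ang 14.761361 mid [541.59490012 293.23603927] len 141.93933831153305 [537.5057  292.15857]
scene 372 ang 13.705949 mid [566.81348691 296.43221757] len 191.18486327153704 [552.48004 292.93652]
0.0914568497739148 [0.56663517 0.29905409 0.11927053] [-3.14158217e+00  1.64716638e-04 -2.89502737e+00]
```

View pics/r2.png

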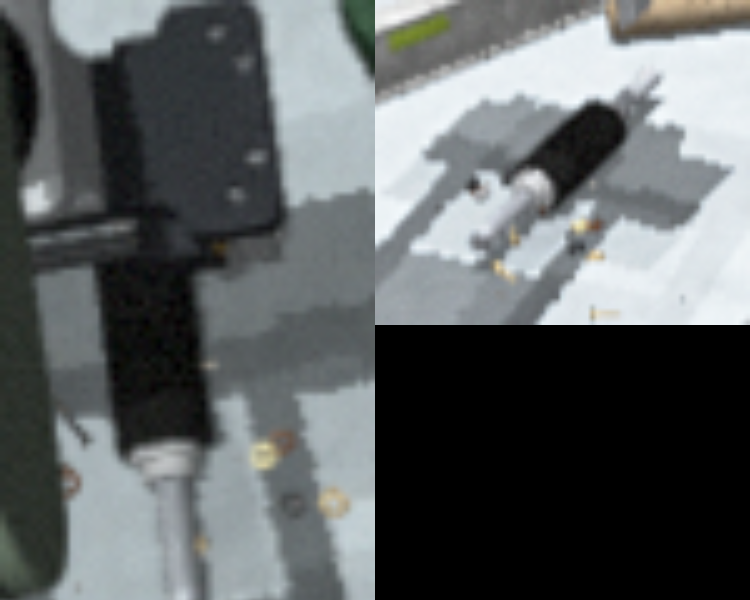

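The roller (left crop (155,330), right crop (575,150)) hasn't moved, and its fit matches the earlier one. I'll descend again and wait for the grip.

>>> {"name": "arm_command", "arguments": {"motion": [[0,0,0,0,0,0.2,1],[0,0,0,0,0,0.4,1],[0,0,0,0,0,0.45,1],[0,0,0,0,0,0.455,0.8],[0,0,0,0,0,0.455,0],[0,0,0,0,0,0.455,0],[0,0,0,0,0,0.455,0],[0,0,0,0,0,0.455,0]]}}

```text
clock: 5.12
tcp_pos: [0.567, 0.2992, 0.0061]
orientation: [3.141, 0.001, -2.895]
ft_force: [0.6, -0.1, 0.2]
width: 0.0473
gripper_force: 0.0
```

>>> {"name": "arm_command", "arguments": {"motion": [[0,0,0,0,0,0,0],[0,0,0,0,0,0,0],[0,0,0,0,0,0,0],[0,0,0,0,0,0,0],[0,0,0,0,0,0,0]]}}

```text
clock: 5.75
tcp_pos: [0.5666, 0.2992, 0.0056]
orientation: [3.141, 0.0, -2.895]
ft_force: [-1.2, 1.3, 2.0]
width: 0.033
gripper_force: 30.0
```

>>> {"name": "arm_command", "arguments": {"motion": [[0,0,0,0,0,-0.1,0],[0,0,0,0,0,-0.25,0],[0,0,0.1,0,0,-0.4,0],[0,0,0.35,0.1,-0.15,-0.4,0],[0,0,0.65,0.2,-0.35,-0.4,0],[0,0,0.9,0.32,-0.55,-0.4,0],[0,0,1,0.42,-0.75,-0.4,0],[0,0,1,0.45,-0.8,-0.4,0]]}}

```text
clock: 6.75
tcp_pos: [0.5044, 0.0748, 0.1044]
orientation: [-3.14, -0.002, 2.861]
ft_force: [-0.5, 0.7, -2.0]
width: 0.0337
gripper_force: 30.0
```

```bash
python3 -c "
from h import *
plan(481,0,105,92.4)"
```

```text
t 6.75 turn [-6.000e-03 -2.000e-03  2.384e+00] shift [ 0.0071 -0.3134 -0.002 ] rows>= 6.684296607975878
```

>>> {"name": "arm_command", "arguments": {"motion": [[0,0,0.3,0,-0.1,0,0],[0,0,0.6,0,-0.2,0,0],[0,0,0.9,0,-0.31,0,0],[0,0,1,0,-0.31,0,0]]}}

```text
clock: 7.25
tcp_pos: [0.4844, 0.0022, 0.1049]
orientation: [-3.141, -0.001, 2.337]
ft_force: [0.2, 0.9, -2.1]
width: 0.0336
gripper_force: 30.0
```

>>> {"name": "arm_command", "arguments": {"motion": [[0,0,0.3,0,0,0,0],[0,0,0.6,0,0,0,0],[0,0,0.9,0,0,0,0],[0,0,1,0,0,0,0]]}}

```text
clock: 7.75
tcp_pos: [0.4849, 0.0038, 0.1049]
orientation: [-3.141, -0.001, 1.816]
ft_force: [0.1, 0.5, -2.6]
width: 0.0331
gripper_force: 30.0
```

>>> {"name": "arm_command", "arguments": {"motion": [[0,0,0.3,0,0,0,0],[0,0,0.385,0,0,0,0],[0,0,0.385,0,0,0,0],[0,0,0.385,0,0,0,0]]}}

```text
clock: 8.25
tcp_pos: [0.485, 0.0034, 0.1052]
orientation: [-3.141, -0.0, 1.617]
ft_force: [0.2, -0.3, -3.0]
width: 0.0331
gripper_force: 30.0
```

Run:
```python
from h import *
plan(481,0,105,92.4)
out=[]
for n,b in (('top',(230,370,240,330)),('scene',(220,370,190,310))):
    im,d,P,m=cloud(n); np.savez(n+'3.npz',im=im,P=P)
    c=im[b[2]:b[3],b[0]:b[1]]; out.append(cv2.resize(c,(395,int(395*c.shape[0]/c.shape[1]))))
    p=P[b[2]:b[3],b[0]:b[1]].reshape(-1,3)*1000
    # shaft ends: beyond hubs, height band
    for s in (1,-1):
        q=p[(p[:,2]>95)&(p[:,2]<135)&(s*p[:,1]>50)&(s*p[:,1]<102)&(abs(p[:,0]-481)<20)]
        if len(q)>5: print(n,s,len(q),'mean',q.mean(0).round(1),'zmax',np.percentile(q[:,2],90).round(1),'yext',(s*q[:,1]).max().round(1), 'line',np.polyfit(q[:,1],q[:,0],1).round(3))
w=np.zeros((600,800,3),np.uint8)
for i,o in enumerate(out): w[:o.shape[0],400*i:400*i+395]=o
cv2.imwrite('pics/r3.png',w[:330,:,::-1])
```

```text
t 8.25 turn [-0.001 -0.     0.008] shift [-0.0131 -0.0165  0.0007] rows>= 0.0840489406918165
top 1 100 mean [482.  66. 122.] zmax 125.0 yext 82.5 line [-9.90000e-02  4.88546e+02]
top -1 110 mean [488.5 -74.7 122.3] zmax 124.8 yext 91.6 line [-8.60000e-02  4.82048e+02]
scene 1 65 mean [478.6  74.  120.7] zmax 124.1 yext 96.0 line [-4.80000e-02  4.82207e+02]
scene -1 98 mean [486.7 -72.4 121.2] zmax 124.5 yext 92.7 line [-6.60000e-02  4.81908e+02]
```

View pics/r3.png

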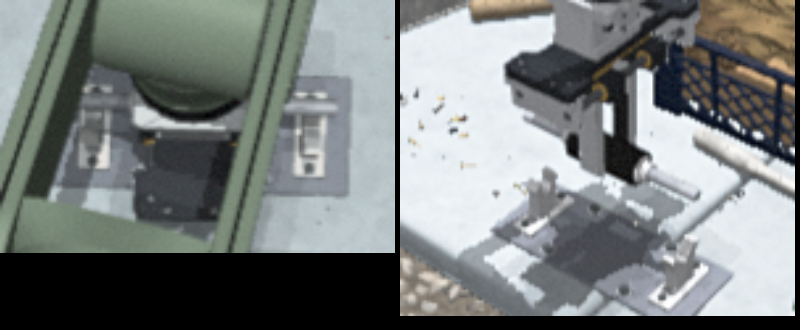

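The roller hangs level above the stand, with shaft ends at right crop (530,120) and (680,185). It sits about 4 mm too far in x and is in line in yaw. I'll correct that and lower it.

>>> {"name": "arm_command", "arguments": {"motion": [[0,0,0.006,-0.012,-0.0165,0.03,0],[0,0,0.006,-0.012,-0.0165,0.09,0],[0,0,0.006,-0.012,-0.0165,0.14,0],[0,0,0.006,-0.012,-0.0165,0.18,0],[0,0,0.006,-0.012,-0.0165,0.2,0],[0,0,0.006,-0.012,-0.0165,0.2,0]]}}

```text
clock: 9.1
tcp_pos: [0.4808, -0.0, 0.055]
orientation: [-3.141, -0.0, 1.613]
ft_force: [-0.0, 0.5, -1.0]
width: 0.0331
gripper_force: 30.0
```

>>> {"name": "arm_command", "arguments": {"motion": [[0,0,0,0,0,0.02,0],[0,0,0,0,0,0.04,0],[0,0,0,0,0,0.05,0],[0,0,0,0,0,0.06,0],[0,0,0,0,0,0.06,0]]}}

```text
clock: 9.72
tcp_pos: [0.481, -0.0001, 0.0403]
orientation: [-3.141, -0.0, 1.613]
ft_force: [0.1, -0.4, -2.3]
width: 0.0332
gripper_force: 30.0
```

Run:
```python
from h import *
s=manip.observe();print(s['tcp_pos'],s['ft_force'],s['wrist_torque'])
im,d,P,m=cloud('scene'); b=(220,370,190,320)
c=im[b[2]:b[3],b[0]:b[1]]; cv2.imwrite('pics/r4.png',cv2.resize(c,None,fx=4,fy=4)[...,::-1])
p=P[b[2]:b[3],b[0]:b[1]].reshape(-1,3)*1000
for s in (1,-1):
    q=p[(p[:,2]>40)&(p[:,2]<70)&(s*p[:,1]>52)&(s*p[:,1]<68)&(abs(p[:,0]-481)<12)]
    print(s,len(q),q.mean(0).round(1),np.percentile(q[:,2],90))
```

```text
[ 4.80969953e-01 -7.20632343e-05  4.02701119e-02] [ 0.13879765 -0.36777276 -2.25268579] [-0.08560952  0.03710317  0.0416353 ]
1 5 [472.6  59.2  53.6] 55.044503847883334
-1 33 [481.5 -59.8  56.9] 59.41869742901717
```

View pics/r4.png

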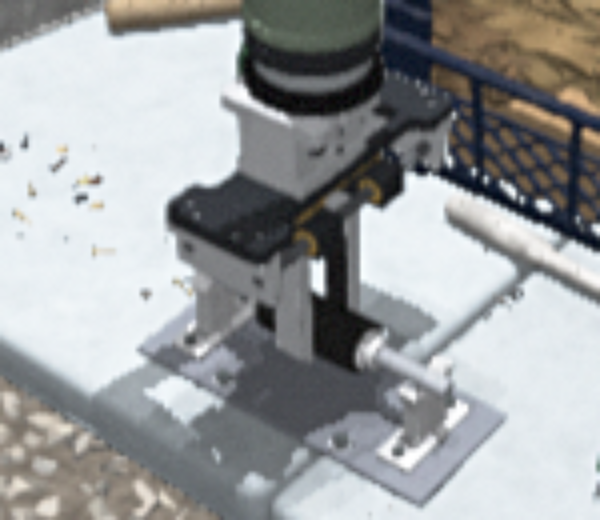

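The shaft sits over the open vee at (435,378), about 4 mm above its seat. The force of -2.3 N shows the arm still carries the roller. I'll lower it the rest of the way slowly.

>>> {"name": "arm_command", "arguments": {"motion": [[0,0,0,0,0,0.005,0],[0,0,0,0,0,0.01,0],[0,0,0,0,0,0.015,0],[0,0,0,0,0,0.015,0]]}}

```text
clock: 10.28
tcp_pos: [0.4812, -0.0001, 0.037]
orientation: [-3.142, 0.0, 1.613]
ft_force: [-1.9, 0.3, 1.7]
width: 0.0335
gripper_force: 30.0
```

>>> {"name": "arm_command", "arguments": {"motion": [[0,0,0,0,0,0.003,0],[0,0,0,0,0,0.003,0.4],[0,0,0,0,0,0.003,0.6],[0,0,0,0,0,0.003,0.8],[0,0,0,0,0,0.003,0.8],[0,0,0,0,0,0.003,0.8],[0,0,0,0,0,0.003,0.8]]}}

```text
clock: 11.15
tcp_pos: [0.4811, -0.0001, 0.0359]
orientation: [-3.142, 0.0, 1.613]
ft_force: [0.2, -0.2, 0.3]
width: 0.0749
gripper_force: 0.0
```

>>> {"name": "arm_command", "arguments": {"motion": [[0,0,0,0,0,0,0.8],[0,0,0,0,0,-0.1,0.8],[0,0,0,0,0,-0.25,0.8],[0,0,0,0,0,-0.45,0.8],[0,0,0,0,0,-0.6,0.8],[0,0,0,0,0,-0.6,0.8]]}}

```text
clock: 11.9
tcp_pos: [0.4839, -0.0006, 0.1896]
orientation: [3.133, 0.002, 1.613]
ft_force: [-1.1, -0.1, -0.7]
width: 0.0752
gripper_force: 0.0
```

Run:
```python
from h import *
plan(452,-232,150,60.5)
im,d,P,m=cloud('scene'); b=(220,370,190,320)
c=im[b[2]:b[3],b[0]:b[1]]; cv2.imwrite('pics/r5.png',cv2.resize(c,None,fx=4,fy=4)[...,::-1])
p=P[b[2]:b[3],b[0]:b[1]].reshape(-1,3)*1000
for y in (-92,-60,-50,-30,30,50,60,90):
    q=p[(p[:,2]>35)&(p[:,2]<75)&(abs(p[:,1]-y)<6)&(abs(p[:,0]-481)<22)]
    if len(q): print(y,len(q),q.mean(0).round(1),np.percentile(q[:,2],90).round(1))
```

```text
t 11.9 turn [ 1.600e-02 -1.000e-03  1.063e+00] shift [-0.9193 -0.1677  0.1587] rows>= 3.791251767962356
-92 34 [480.5 -90.5  50.7] 55.9
-60 24 [481.1 -60.3  52.9] 56.1
-50 37 [480.8 -48.9  53.1] 58.0
-30 73 [474.8 -30.5  58.6] 66.3
30 59 [472.4  28.7  59.2] 65.8
50 18 [476.9  50.7  53.7] 55.8
60 21 [476.8  60.5  52.8] 55.8
90 15 [476.3  88.3  53.2] 56.6
```

View pics/r5.png

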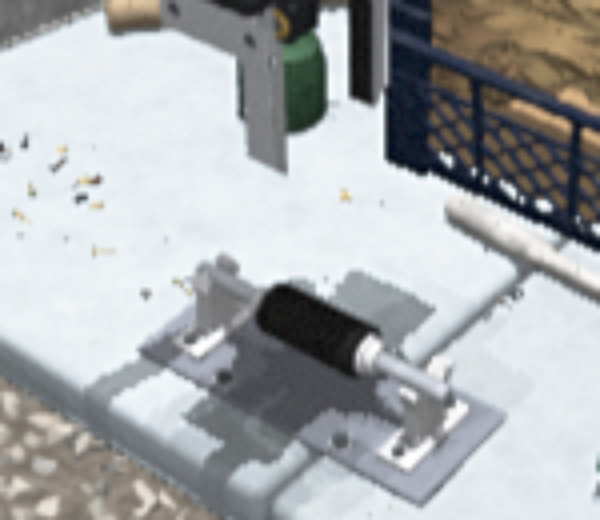

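The roller rests level in both saddles at (320,330), and the fingers are clear of it. Both shaft ends measure about the same height (55.8 and 56.1 mm). On to the small cap.

>>> {"name": "arm_command", "arguments": {"motion": [[0,0,0.2,-0.15,-0.03,0,0.8],[0,0,0.5,-0.4,-0.07,0.03,0.8],[0,0,0.8,-0.65,-0.12,0.08,0.8],[0,0,1,-0.88,-0.16,0.15,0.8],[0,0,1,-0.92,-0.17,0.18,0.8],[0,0,1,-0.92,-0.17,0.18,0.8],[0,0,1,-0.92,-0.17,0.18,0.8]]}}

```text
clock: 12.82
tcp_pos: [0.4483, -0.23, 0.1405]
orientation: [-3.14, -0.001, 1.091]
ft_force: [0.2, 0.5, -0.2]
width: 0.075
gripper_force: 0.0
```

Run:
```python
from h import *
print(manip.observe()['tcp_pos'])
plan(452,-232,20,60.2)
im,d,P,m=cloud('scene'); np.savez('scene5.npz',im=im,P=P)
p=P[318:350,355:392].reshape(-1,3); p=p[(p[:,2]>.03)&(p[:,2]<.045)]; print(len(p),cv2.minAreaRect((p[:,:2]*1000).astype(np.float32)))
```

```text
[ 0.44826738 -0.23002037  0.14048699]
t 12.82 turn [-0.002 -0.001  0.077] shift [-0.0005  0.0175  0.4819] rows>= 1.9289767293258115
230 ((451.5396728515625, -232.59371948242188), (27.046846389770508, 46.09797668457031), 61.97274398803711)
```

>>> {"name": "arm_command", "arguments": {"motion": [[0,0,0.07,0,0.0175,0.15,0.8],[0,0,0.07,0,0.0175,0.33,0.8],[0,0,0.07,0,0.0175,0.43,0.8],[0,0,0.07,0,0.0175,0.47,0.8],[0,0,0.07,0,0.0175,0.48,0.8],[0,0,0.07,0,0.0175,0.48,0.4],[0,0,0.07,0,0.0175,0.48,0.3],[0,0,0.07,0,0.0175,0.48,0.2]]}}

```text
clock: 13.88
tcp_pos: [0.4527, -0.2342, 0.0218]
orientation: [3.14, 0.0, 1.052]
ft_force: [-0.6, 0.4, 0.6]
width: 0.0487
gripper_force: 0.3
```

>>> {"name": "arm_command", "arguments": {"motion": [[0,0,0,0,0,0,0],[0,0,0,0,0,0,0],[0,0,0,0,0,0,0],[0,0,0,0,0,0,0]]}}

```text
clock: 14.38
tcp_pos: [0.4525, -0.234, 0.0215]
orientation: [3.141, 0.0, 1.052]
ft_force: [-0.9, -0.4, 5.8]
width: 0.0448
gripper_force: 30.0
```

>>> {"name": "arm_command", "arguments": {"motion": [[0,0,0,0,0,-0.06,0],[0,0,0,0,0,-0.2,0],[0,0,0,0,0,-0.35,0],[0,0,0,0,0,-0.44,0],[0,0,0,0,0,-0.44,0]]}}

```text
clock: 15.0
tcp_pos: [0.4535, -0.2347, 0.1333]
orientation: [3.137, 0.001, 1.052]
ft_force: [0.4, 0.4, -0.1]
width: 0.0446
gripper_force: 30.0
```

Run:
```python
from h import *
plan(477,79.5,120,92.5)
```

```text
t 15.0 turn [ 0.009  0.004 -1.073] shift [ 1.1382 -0.5415  0.0498] rows>= 5.045886277361339
```

>>> {"name": "arm_command", "arguments": {"motion": [[0,0,-0.1,0.12,-0.06,0,0],[0,0,-0.35,0.34,-0.16,0,0],[0,0,-0.6,0.56,-0.27,0,0],[0,0,-0.85,0.78,-0.37,0,0],[0,0,-1,0.96,-0.46,0,0],[0,0,-1,0.98,-0.47,0,0]]}}

```text
clock: 15.75
tcp_pos: [0.4698, 0.0402, 0.1293]
orientation: [-3.138, -0.001, 1.581]
ft_force: [-1.5, -1.1, -0.8]
width: 0.0445
gripper_force: 30.0
```

Run:
```python
from h import *
plan(477,79.5,110,92.5)
```

```text
t 15.75 turn [-0.006 -0.002 -0.064] shift [0.1569 0.0305 0.0774] rows>= 0.7102836040806374
```

>>> {"name": "arm_command", "arguments": {"motion": [[0,0,-0.07,0.1,0.02,0.03,0],[0,0,-0.07,0.157,0.03,0.077,0],[0,0,-0.07,0.157,0.03,0.077,0],[0,0,-0.07,0.157,0.03,0.077,0]]}}

```text
clock: 16.25
tcp_pos: [0.4785, 0.0757, 0.1113]
orientation: [-3.141, 0.0, 1.612]
ft_force: [0.7, 0.0, -0.6]
width: 0.0444
gripper_force: 30.0
```

Run:
```python
from h import *
plan(477,79.5,70.5,92.5); s=manip.observe(); print(s['tcp_pos'],s['orientation'])
im,d,P,m=cloud('scene'); b=(215,345,180,305)
np.savez('scene7.npz',im=im,P=P)
c=im[b[2]:b[3],b[0]:b[1]]; cv2.imwrite('pics/r7.png',cv2.resize(c,None,fx=4.5,fy=4.5)[...,::-1])
p=P[b[2]:b[3],b[0]:b[1]].reshape(-1,3)*1000; col=im[b[2]:b[3],b[0]:b[1]].reshape(-1,3)
k=(p[:,2]>80)&(p[:,2]<130)&(abs(p[:,0]-477)<28)&(abs(p[:,1]-79)<22)&(col.max(1)<60); q=p[k]
print('cap',len(q),np.percentile(q,[3,50,97],axis=0).round(1))
k=(p[:,2]>40)&(p[:,2]<64)&(abs(p[:,0]-477)<22)&(abs(p[:,1]-79)<12)&(p[:,2]<75); q=p[k]
print('post',len(q),np.percentile(q,[3,50,97],axis=0).round(1))
```

```text
t 16.25 turn [-0.002  0.001 -0.006] shift [ 0.0155 -0.0053  0.1631] rows>= 0.655587822876284
[0.47852794 0.07571323 0.11127026] [-3.14057350e+00  4.99519882e-04  1.61152492e+00]
cap 168 [[458.7  62.5  97.7]
 [479.1  67.3 125.3]
 [501.   81.  128.8]]
post 91 [[462.1  69.   42.1]
 [474.8  76.9  54.3]
 [490.5  89.   59.4]]
```

View pics/r7.png

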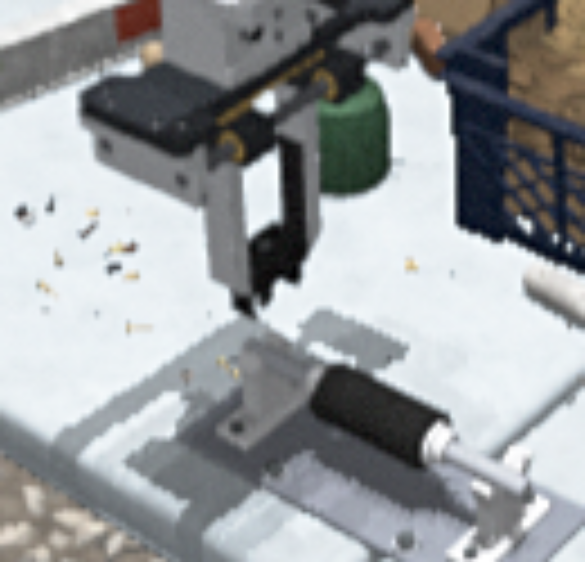

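The cap is held upright and square above the keeper post: cap at (270,265), post at (265,370). I'll compare the front faces and x extents of cap and post from the same picture.

Run:
```python
from h import *
D=np.load('scene7.npz');P=D['P'];im=D['im'];b=(215,345,180,305)
a=np.radians(2.5); 
p=P[b[2]:b[3],b[0]:b[1]].reshape(-1,3)*1000; col=im[b[2]:b[3],b[0]:b[1]].reshape(-1,3).max(1)
q=(p[:,:2]-[480.8,0])@np.array([[np.cos(a),-np.sin(a)],[np.sin(a),np.cos(a)]])  # stand frame x,y
z=p[:,2]
def st(n,k):
    print(n,k.sum(),'x',np.percentile(q[k,0],[2,10,50,90,98]).round(1),'y',np.percentile(q[k,1],[2,10,25,50,75,90]).round(1))
k=(abs(q[:,0])<30)&(abs(q[:,1]-78)<24)
st('crown face',k&(z>108)&(z<122)&(col<70)); st('crown top',k&(z>125)&(z<131)&(col<80)); st('all cap',k&(z>90)&(z<131)&(col<70))
for lo,hi in((15,28),(28,40),(40,46),(46,52),(52,60)): st(f'post {lo}',k&(z>lo)&(z<hi)&(abs(q[:,0])<20))
k2=(abs(q[:,0])<20)&(abs(q[:,1]+80)<12)
for lo,hi in((15,28),(28,40),(40,60)): st(f'open {lo}',k2&(z>lo)&(z<hi))
s=manip.observe(); t=(s['tcp_pos'][:2]*1000-[480.8,0])@np.array([[np.cos(a),-np.sin(a)],[np.sin(a),np.cos(a)]]); print('tcp',t)
```

```text
crown face 45 x [-19.5 -17.   -1.7  14.5  19.5] y [62.2 62.6 63.6 64.7 65.6 65.9]
crown top 92 x [-17.3 -11.1   5.1  21.6  25. ] y [62.7 64.9 67.  71.6 76.9 80. ]
all cap 175 x [-19.4 -17.6   2.4  19.3  24.7] y [62.3 63.5 64.7 66.9 74.6 78.6]
post 15 47 x [-18.  -13.9  -6.2  11.2  14.7] y [72.6 73.7 74.2 75.3 78.1 83.8]
post 28 33 x [-13.3 -12.3  -9.1   2.    7.9] y [73.1 74.1 74.8 75.7 78.3 82.6]
post 40 10 x [-12.1 -11.3  -7.7  -4.3  -1.5] y [73.2 73.6 74.3 75.5 77.8 82.4]
post 46 26 x [-15.8 -14.8  -3.8   9.7  16.3] y [56.3 61.4 65.5 74.4 76.8 80.9]
post 52 79 x [-13.7 -12.3  -0.7   9.5  12.3] y [55.  61.4 70.4 76.3 82.1 85.7]
open 15 49 x [-17.8 -14.6  -9.4   8.8  14.3] y [-86.9 -85.9 -85.5 -85.  -81.2 -77.2]
open 28 28 x [-14.2 -13.8 -11.    1.8   6.2] y [-86.  -85.6 -85.3 -84.5 -80.3 -77.1]
open 40 114 x [-18.8 -15.7  -3.9  13.8  17.2] y [-91.2 -86.3 -84.7 -81.1 -76.8 -72.9]
tcp [ 1.34331972 75.69806461]
```

>>> {"name": "arm_command", "arguments": {"motion": [[0,0,0,0.0155,-0.0055,0.02,0],[0,0,0,0.0155,-0.0055,0.07,0],[0,0,0,0.0155,-0.0055,0.12,0],[0,0,0,0.0155,-0.0055,0.14,0],[0,0,0,0.0155,-0.0055,0.14,0],[0,0,0,0.0155,-0.0055,0.14,0]]}}

```text
clock: 17.05
tcp_pos: [0.4776, 0.0804, 0.0769]
orientation: [3.141, 0.0, 1.613]
ft_force: [0.3, 0.6, 0.2]
width: 0.0446
gripper_force: 30.0
```

>>> {"name": "arm_command", "arguments": {"motion": [[0,0,0,0,0,0.008,0],[0,0,0,0,0,0.016,0],[0,0,0,0,0,0.02,0],[0,0,0,0,0,0.02,0]]}}

```text
clock: 17.55
tcp_pos: [0.4777, 0.0804, 0.0719]
orientation: [3.141, 0.0, 1.613]
ft_force: [0.6, 1.2, 0.1]
width: 0.0447
gripper_force: 30.0
```

>>> {"name": "arm_command", "arguments": {"motion": [[0,0,0,0,0,0.006,0],[0,0,0,0,0,0.012,0],[0,0,0,0,0,0.012,0]]}}

```text
clock: 17.92
tcp_pos: [0.4782, 0.0804, 0.0706]
orientation: [3.14, 0.0, 1.613]
ft_force: [-1.6, -0.1, 9.9]
width: 0.0449
gripper_force: 30.0
```

>>> {"name": "arm_command", "arguments": {"motion": [[0,0,0,0,0,0.006,0],[0,0,0,0,0,0.012,0],[0,0,0,0,0,0.012,0]]}}

```text
clock: 18.3
tcp_pos: [0.4778, 0.0804, 0.0664]
orientation: [3.14, 0.0, 1.613]
ft_force: [-0.5, -0.6, 2.0]
width: 0.0444
gripper_force: 30.0
```

The click has passed: the force rose to 9.9 N and dropped to 2 N. I'll keep pressing until it is home.

>>> {"name": "arm_command", "arguments": {"motion": [[0,0,0,0,0,0.008,0],[0,0,0,0,0,0.016,0],[0,0,0,0,0,0.022,0],[0,0,0,0,0,0.022,0]]}}

```text
clock: 18.8
tcp_pos: [0.4766, 0.0804, 0.0606]
orientation: [-3.14, 0.0, 1.613]
ft_force: [-3.0, -0.1, 6.3]
width: 0.0447
gripper_force: 30.0
```

>>> {"name": "arm_command", "arguments": {"motion": [[0,0,0,0,0,0.006,0],[0,0,0,0,0,0.012,0],[0,0,0,0,0,0.012,0]]}}

```text
clock: 19.18
tcp_pos: [0.4767, 0.0804, 0.0604]
orientation: [-3.139, 0.0, 1.613]
ft_force: [-10.8, -0.5, 26.0]
width: 0.0448
gripper_force: 30.0
```

>>> {"name": "arm_command", "arguments": {"motion": [[0,0,0,0,-0.003,0,0],[0,0,0,0,-0.003,0,0],[0,0,0,0,-0.003,0,0],[0,0,0,0,-0.003,0,0],[0,0,0,0,-0.003,0,0]]}}

```text
clock: 19.8
tcp_pos: [0.4767, 0.0804, 0.0604]
orientation: [-3.141, 0.0, 1.613]
ft_force: [-9.4, -0.3, 23.5]
width: 0.0451
gripper_force: 30.0
```

Run:
```python
from h import *
im,d,P,m=cloud('scene'); b=(215,345,180,305)
c=im[b[2]:b[3],b[0]:b[1]]; cv2.imwrite('pics/r8.png',cv2.resize(c,None,fx=4.5,fy=4.5)[...,::-1])
p=P[b[2]:b[3],b[0]:b[1]].reshape(-1,3)*1000; col=im[b[2]:b[3],b[0]:b[1]].reshape(-1,3).max(1)
k=(abs(p[:,0]-477)<24)&(abs(p[:,1]-79)<16)&(p[:,2]>50)&(p[:,2]<90)&(col<70)
print('cap top',np.percentile(p[k,2],[50,90,97]).round(1))
for y in (-92,-60,-50,50,60):
    q=p[(p[:,2]>35)&(p[:,2]<75)&(abs(p[:,1]-y)<6)&(abs(p[:,0]-481)<22)]
    if len(q): print(y,len(q),q.mean(0).round(1),np.percentile(q[:,2],90).round(1))
s=manip.observe();print(s['tcp_pos'],s['ft_force'],s['orientation'],s['gripper_force'],s['clock'])
```

```text
cap top [74.8 78.3 83.9]
-92 30 [481.3 -91.2  52.5] 56.3
-60 24 [480.5 -60.2  52.9] 56.1
-50 32 [480.6 -48.6  53.1] 57.5
50 18 [476.8  50.5  53.3] 56.1
60 20 [476.8  59.3  53.3] 55.8
[0.47668615 0.08040683 0.06043546] [-8.35564367  0.53573845 23.99640291] [-3.14077465e+00  2.82492651e-04  1.61305576e+00] 30.002051889896393 19.85
```

View pics/r8.png

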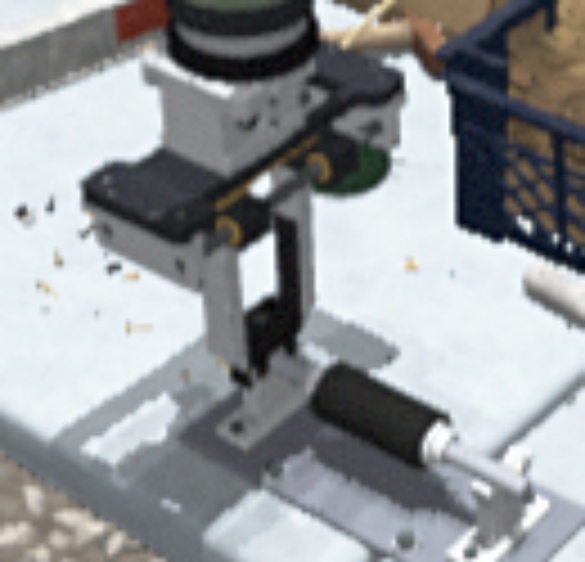

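The cap sits on the keeper post at (265,345), with its crown top at about 75 mm, which is the home height. The roller is still level, the push is a steady 24 N and the grip 30 N, so I'll hand in.

```bash
python3 -c "
from h import *
print(hand_in())"
```

```text
the job is handed in; nothing more can be done
None
```

I handed the job in with the roller level in both saddles and the small cap snapped fully home on the keeper post, still gripped at 30 N and pushed down with about 24 N; no verdict came back.

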